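# Line up the work under the pin press and hold its guide tweezers at the mark

## Robot

A 6-joint arm with a two-finger parallel gripper is mounted at the origin on the work surface. World frame = base frame: x ahead of the robot, y to its left, z up, the work surface at z = 0. Lengths are in m, angles in rad, forces in N, time in s.
With the tool pointing down it reaches from about 0.35 to 0.875 m from the base axis. Payload 15.5 kg.
Tool frame: the origin (TCP) lies at the very end of the fingers, on their centre line; the grasp point (between the pads) lies env.pinch_z behind it (env.pinch_z is the distance from the TCP to the grasp point, in m); y points along the fingers, x is the direction in which the jaws open and shut, and the axes are right-handed (so a half turn about y gives the same grasp; the last joint's range is limited). The gripper opens to 85 mm and grips with 20 to 120 N. Pads are 22 mm wide; open, the fingers measure 114 mm over their backs; the gripper's body (76 mm by 85 mm) begins 54 mm behind the grasp point. The pads swing forward as they close: fully open they stand 13 mm farther back than shut.
Start: joints at [-1.444, 0.494, 1.345, -0, 1.302, -0.096], TCP at [0.138, -0.61, 0.231] pointing down, gripper open.
Joint ranges: [-2.91, 2.91], [-0.82, 2.16], [0.22, 2.67], [-1.22, 4.37], [0.12, 2.79], [-3.08, 3.08]. Speed limits (rad/s): [1.89, 1.89, 2.57, 3.01, 3.01, 3.01].

## Interface

Orientations are given as a rotation vector (axis times angle).
In Python, from station import observe, imaging, env, models gives the robot as it stands.
- The arm moves only by the shell command python3 -m crank 'ROWS' [FORCE]. ROWS is JSON, a list of rows, each an object with "linear": the shift along the world's x, y, z in mm, a list of three; "delta_rot": the turn, a rotation vector about the world's x, y, z in degrees, a list of three; "hand": the closure, from 0 (fully open) to 1 (shut). A call has 1 to 8 rows; each row shifts and turns the pose as measured when the row begins; what a row does not reach is not made up. A row lasts 1/10 s, in which the tool goes at most 50 mm and 8.59 degrees, less where a joint would pass 70% of its speed; a pose out of reach is approached as far as the arm can. A call is refused whole if a number of a shift passes 50 or a number of a turn 8.59, either way. A call with a gripper value outside its range is refused whole. The fingers move at their own pace and stop on an object; FORCE is the grip in N (left out, the last holds). Time passes only in rows, so rows that do not move let the fingers close. It gives the time, the measured TCP pose, the force and the opening at its end, in the units of the state.
- observe(): the state, without advancing time (a new reading comes with each control period).
- imaging.get_image(name): name is "scene" or "top" or "wrist"; returns (picture, depth): 400x640x3 uint8, red, green, blue; 400x640 float32, m along the optical axis (not along the pixel's ray), 0 where there is no reading.
- imaging.camera_info(name): a dict with "fx", "fy", "cx", "cy" (pixels), "k1" (the pictures are not rectified: a ray, as slopes to the right and down, at radius r is drawn at 1 + k1 r^2 times it, then the intrinsics apply), "camera_from_world" (4x4, takes a point from world to camera coordinates). Camera axes: x right, y down, z forward; pixel columns grow to the right and rows downward; lengths in m; the calibration is good to about 2 mm. A picture is of the moment at which its call begins: read the wrist's pose just before it. camera_info takes no time and is no camera call; for the wrist camera it gives the pose at the moment of the call.
- env.close_job(): hands the job in, once; it reports no verdict.
Trained networks look in the newest picture that a camera, given by its name, has taken for a name from the list of things; names that differ only in an ending like _2 or _b are one class to them, and where a whole thing is asked for, a point or a joint stands for the part that bears it (a point fixed in the world has none). Each returns a list of dicts, best first, with "p" (0 to 1); they miss things now and then, are a little off and sometimes report something else, mostly with a low value. They report only what shows in the picture. A call takes as long as a camera call. They do not tell look-alikes from the thing itself.
- models.look_for(name, camera): "centre" ([x, y, z] in m, in the coordinates of the camera as it stood for that picture, good to about 4 mm: the middle of the surface that is visible of it).
- models.pinpoint(name, camera): "centre" ([x, y, z] in m, in the coordinates of the camera as it stood for that picture, good to about 4 mm: a listed point, or the origin of a listed thing).
The state is a dict: "time_s": time; "joint_pos": joint angles; "joint_velocities": joint speeds; "tau": joint torques, N m; "position": TCP position; "eef_rot": TCP orientation; "contact_force": force on the tool from outside, world axes, zero at the start; "ft_torque": the same for the moment, N m; "grip_width": finger opening in m.
Only numpy, scipy, OpenCV 4.12 (cv2) and the standard library are available. Lean on these libraries where they do the work, as an engineer would, in place of code of your own. Each camera call takes 0.05 s, during which the arm holds its last target. There are 200 camera calls.

## Task

Get the pin press ready for a pin: by its dark handle, slide the plywood carrier flat along the bench until its red dot is right under the tip of the fixed punch, and let go of it. Then squeeze the press's sprung guide tweezers by their two blue finger pads until the gap between the tips matches the green band on the gauge plate, without ever pinching the punch between them. Finish while holding the squeeze steady at that gap, with the dot still under the punch and the jar, screwdriver and loose wheel left alone.

Things in the scene. Friction and masses are not known exactly. Their poses are not given: they have to be found in the camera images.
- press: Red pin press bolted to the bench, yaw within 0.2 rad of square. Origin on the bench exactly under the punch; +x points away from the robot, +y along the tweezers from tips to clamp. A low red bar (12 mm high) runs along the back at x = 73 to 103 mm, y = -190 to 230 mm; the side towards the robot is open.
- column (a point): Top of the press's red column (36 x 34 mm, 156 mm high), at y = -160 mm of the press. It carries an aluminium overhead arm, 24 mm wide, from 124 to 150 mm above the bench, reaching from the column to 10 mm beyond the punch.
- clamp (a point): Top of the dark steel clamp block (44 x 34 mm, 57 mm high), at y = 207 mm of the press, that holds the tail of the sprung tweezers: two steel arms side by side, 39 to 53 mm above the bench, 190 mm long from their pivots (y = 190 mm, x = +-7 mm) to their tips (y = 0), one either side of the punch.
- gauge (a point): Middle of the top of the white gauge plate (70 mm along the press's x, 26 mm along y, top 31 mm above the bench) under the tweezer arms, 32 mm from the tips. On it a green band 14 mm wide, edged in black: at the right gap the arms' inner faces stand over the band's edges. The carrier passes freely below plate and tips.
- punch_tip (a point): Point of the fixed steel punch, 20 mm above the bench, pointing down. Punch 6 mm thick; its dark holder, 18 mm thick, begins 70 mm above the bench.
- grip (a point): Fixed point midway between the tweezers' two blue finger pads, 47 mm up, 90 mm along the press's +y from the punch; squeeze along the press's x. Pads: 30 mm long (y), 18 mm high (38 to 56 mm up), 46 mm over their outer faces relaxed, 34.5 mm at the wanted gap (then parallel). 1 mm less over the pads closes the tips about 1.9 mm. Clear space beside and below the pads.
- tip_near (a point): Inner face of the tip of the tweezer arm on the robot's side, 46 mm above the bench. The distance between tip_near and tip_far is the tip gap: 36 mm relaxed, 14 mm wanted, the punch (6 mm) stands between.
- tip_far (a point): Inner face of the tip of the other tweezer arm, 46 mm above the bench.
- tw_near: Robot-side tweezer arm with its blue pad; origin at its pivot, 46 mm above the bench. Its yaw relative to the press is 0 when relaxed (sprung open) and changes by 0.058 rad at the wanted gap when the squeeze is centred (stop at 0.095). Spring 10 N m/rad: the pad pushes back with about 6 N at the wanted gap and springs open when let go.
- tw_far: The other tweezer arm, the same, mirrored.
- carrier: Loose plywood carrier 170 x 80 x 12 mm, about 0.25 kg, flat on the bench; origin at the middle of its underside, +x along its length towards the dot (and the press). A disc of paper, 52 mm, with a red dot in its middle is glued on its front part.
- spot (a point): Centre of the 10 mm red dot on the carrier's top face (12 mm above the bench), 55 mm ahead of its origin along its +x.
- handle (a point): Middle of the carrier's dark wooden handle, an upright batten 60 mm long (along the carrier's x), 16 mm thick (along y), from 12 to 48 mm above the bench; this point is 36 mm above the bench, 50 mm behind the origin (105 mm behind the dot).
- pin_jar: Bystander: amber jar, 56 mm across, 70 mm high; origin under its centre.
- screwdriver: Bystander: screwdriver with red handle lying on the bench; origin under its middle.
- wheel_blank: Bystander: loose wooden disc, 76 mm across, 12 mm thick, lying flat; origin under its centre.
Mind the look-alikes: they are no part of the job. There is more than one size of the carrier; the one meant has the size given above.

How it is judged:
On the way, in this order (a step that is already met when the one before it is completed fails the run):
1. the carrier's red dot is under the punch and the carrier is let go, flat and at rest (horizontal distance between spot and punch_tip below 0.005 m and contact force between the fingers and carrier below 0.2 N and height (world z) of carrier below 0.004 m and linear speed of carrier below 0.01 m/s), for 0.2 s.
2. the tweezers are squeezed by the fingers to the marked gap and held there steadily for a second, with the dot still under the punch (distance between tip_near and tip_far between 0.011 and 0.017 m and contact force between the fingers and tw_near above 1 N and contact force between the fingers and tw_far above 1 N and angular speed of each of tw_near, tw_far below 0.05 rad/s and horizontal distance between spot and punch_tip below 0.005 m and contact force between the fingers and carrier below 0.2 N), for 1 s.
At the end, for the whole second after the job is handed in: The fingers still hold both tweezer arms (over 1 N on each) with the tip gap steady at 14 mm +-3 mm (arms slower than 0.05 rad/s), the carrier lies flat, untouched and at rest with the centre of its red dot within 5 mm of the punch's axis (all of step 2 and height (world z) of carrier below 0.004 m and linear speed of carrier below 0.01 m/s); the arm keeps its last pose, push and grip.
It fails at once if the tweezers pinched the punch (tip gap under 6 mm) (distance between tip_near and tip_far below 0.006 m).
It fails at once if the carrier was lifted off the bench (more than 12 mm) (height (world z) of carrier above 0.012 m).
It fails at once if the pin jar was disturbed (moved over 30 mm) (distance of pin_jar from where it was at the start of the episode above 0.03 m).
It fails at once if the screwdriver was disturbed (moved over 30 mm) (distance of screwdriver from where it was at the start of the episode above 0.03 m).
It fails at once if the loose wheel blank was disturbed (moved over 30 mm) (distance of wheel_blank from where it was at the start of the episode above 0.03 m).
It also fails if it takes over 48 s, if anything falls off the work surface, if the arm or the gripper's body presses on something with over 40 N, if the wrist force passes 120 N, or if a joint passes its speed limit or range.

## Working session

There is one attempt and no reset: what is moved stays moved. The work goes in short steps, Python scripts to look and compute and a shell command to move; the robot and the scene stay as the last step left them, time stands still between calls to the robot, and variables do not carry over. Pictures are saved under pics/ and viewed, about 8 in all and at most 12, crops included, and the job is handed in when it is done.

```bash
mkdir -p pics; ls; cat > h.py <<'E'
import numpy as np, cv2
from station import observe, imaging, env, models
def snap(cam,fn=None):
    im,d=imaging.get_image(cam); info=imaging.camera_info(cam)
    if fn: cv2.imwrite('pics/'+fn,im[:,:,::-1])
    return im,d,info
def c2w(info,p):
    T=np.linalg.inv(np.array(info["camera_from_world"])); return T[:3,:3]@np.array(p)+T[:3,3]
def ray(info,u,v):
    K=np.array([[info['fx'],0,info['cx']],[0,info['fy'],info['cy']],[0,0,1.]])
    return cv2.undistortPoints(np.array([[[u,v]]],float),K,np.array([info['k1'],0,0,0.]))[0,0]
def px2w(info,u,v,z):
    "world point at height z seen at pixel"
    x,y=ray(info,u,v); T=np.linalg.inv(np.array(info["camera_from_world"])); d=T[:3,:3]@[x,y,1]; o=T[:3,3]
    return o+d*(z-o[2])/d[2]
def w2px(info,P):
    T=np.array(info["camera_from_world"]); p=T[:3,:3]@np.array(P)+T[:3,3]; x,y=p[:2]/p[2]; s=1+info['k1']*(x*x+y*y)
    return np.array([info['fx']*x*s+info['cx'],info['fy']*y*s+info['cy']])
E
python3 - <<'E'
from h import *
np.set_printoptions(precision=4,suppress=True)
print(env.pinch_z,observe())
ims=[]
for c in ('top','scene'):
    im,d,info=snap(c,c+'0.png'); print(c,np.linalg.inv(info['camera_from_world']))
    for n in ['press','column','clamp','gauge','punch_tip','grip','tip_near','tip_far','carrier','spot','handle','pin_jar','screwdriver','wheel_blank']:
        for r in models.pinpoint(n,c):
            w=c2w(info,r['centre']); print(n,round(r['p'],2),w,w2px(info,w).round())
E
```

```text
pics
0.0187 {'time_s': 0.0, 'joint_pos': array([-1.4435,  0.4942,  1.3461,  0.    ,  1.3025, -0.0955]), 'joint_velocities': array([-0.002 ,  0.0009,  0.0015,  0.0003,  0.0004, -0.0012]), 'tau': array([  0.0014, -88.2152, -38.3868,   0.0001,   0.0101,  -0.    ]), 'position': array([ 0.1381, -0.6092,  0.2307]), 'eef_rot': array([-1.3055,  1.0441, -1.0426]), 'contact_force': array([ 0.6505, -0.3582, -0.7006]), 'ft_torque': array([-0.0237,  0.0376,  0.0153]), 'grip_width': 0.08550896433639998}
top [[ 0.0235 -0.9794  0.2006  0.2798]
 [-0.9997 -0.0236  0.0019  0.0209]
 [ 0.0028 -0.2006 -0.9797  1.3144]
 [ 0.      0.      0.      1.    ]]
press 0.67 [ 0.6848 -0.0253  0.0005] [341. 159.]
column 0.92 [ 0.7155 -0.18    0.1578] [404. 131.]
gauge 0.73 [0.6803 0.0068 0.0304] [330. 157.]
punch_tip 0.8 [ 0.6865 -0.0231  0.0259] [340. 156.]
grip 0.73 [0.6666 0.0659 0.0447] [308. 160.]
grip 0.27 [ 0.4829 -0.0865  0.0335] [363. 228.]
tip_near 0.62 [ 0.6673 -0.0222  0.0422] [340. 161.]
tip_near 0.49 [0.6445 0.1623 0.0486] [273. 167.]
tip_far 0.68 [ 0.7051 -0.0255  0.0439] [342. 148.]
carrier 0.94 [ 0.2
[... 1523 characters left out ...]
.]
carrier 0.95 [ 0.5319 -0.0604  0.0016] [310. 238.]
carrier 0.85 [ 0.2952 -0.2194  0.0026] [225. 215.]
carrier 0.7 [0.4744 0.1258 0.0014] [348. 203.]
spot 0.98 [0.4373 0.1066 0.0107] [336. 197.]
spot 0.91 [ 0.2471 -0.1665  0.0196] [232. 196.]
spot 0.86 [ 0.58   -0.0363  0.0133] [327. 241.]
handle 0.96 [0.5093 0.141  0.0281] [359. 200.]
handle 0.74 [ 0.3448 -0.2605  0.0519] [216. 218.]
handle 0.59 [ 0.4896 -0.0895  0.0365] [293. 225.]
pin_jar 0.57 [0.4781 0.3453 0.0041] [398. 178.]
pin_jar 0.36 [0.6635 0.1662 0.0469] [401. 220.]
screwdriver 0.93 [ 0.5483 -0.4049  0.0028] [201. 300.]
screwdriver 0.68 [ 0.6711  0.4091 -0.0056] [454. 202.]
wheel_blank 0.76 [ 0.6695  0.4104 -0.0053] [454. 202.]
```

View pics/top0.png

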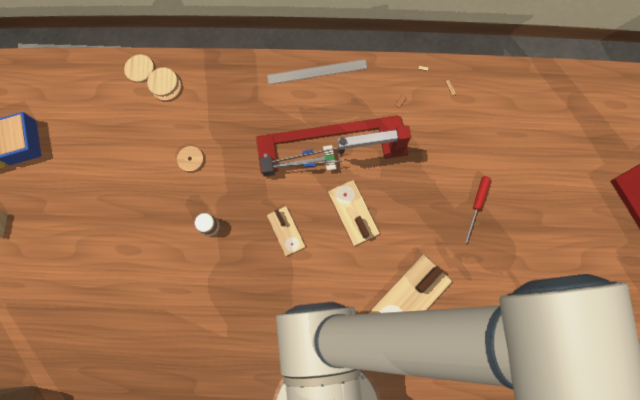

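View pics/scene0.png

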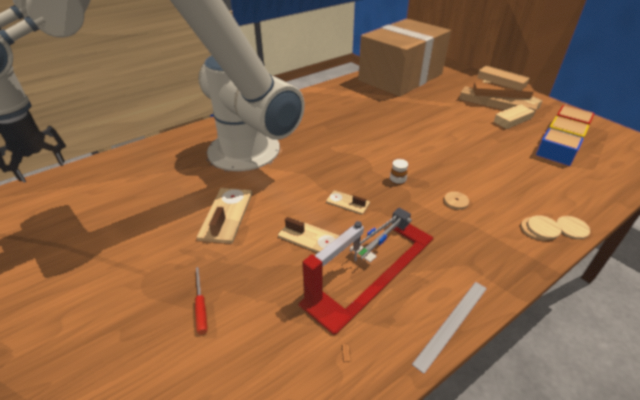

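```bash
python3 - <<'E'
from h import *
from scipy.spatial.transform import Rotation as R
np.set_printoptions(precision=4,suppress=True)
im=cv2.imread('pics/top0.png'); cv2.imwrite('pics/crop0.png',cv2.resize(im[105:255,255:455],None,fx=4,fy=4,interpolation=cv2.INTER_CUBIC))
print(R.from_rotvec(observe()['eef_rot']).as_matrix())
i=imaging.camera_info('wrist'); print(np.linalg.inv(i['camera_from_world']),i['fx'])
E
```

```text
[[ 0.221  -0.      0.9753]
 [-0.9753  0.      0.221 ]
 [-0.     -1.     -0.    ]]
[[ 0.2215 -0.9233 -0.3139  0.2186]
 [-0.9752 -0.2096 -0.0717 -0.5918]
 [ 0.0005  0.322  -0.9467  0.3753]
 [ 0.      0.      0.      1.    ]] 347.8066942807096
```

View pics/crop0.png

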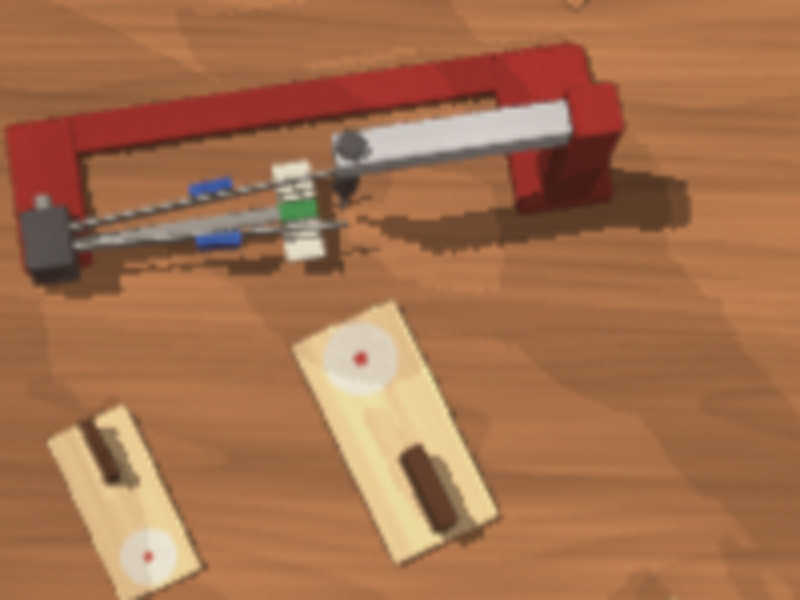

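Top-view candidates: (286,231) has dot–handle ≈80 mm, (408,298) ≈136 mm, and (353,213) ≈105 mm. The last fits the description, and the crop shows its dot at crop (361,358) and its handle at (428,488), so that one is the carrier. I'll move there now, with the tool turned so the wrist camera looks at the press from the robot side.

```bash
python3 -m crank '[{"linear":[13,21,2],"delta_rot":[0,0,8.4],"hand":0},{"linear":[13,21,2],"delta_rot":[0,0,8.4],"hand":0},{"linear":[13,21,2],"delta_rot":[0,0,8.4],"hand":0},{"linear":[13,21,2],"delta_rot":[0,0,8.4],"hand":0},{"linear":[13,21,2],"delta_rot":[0,0,8.4],"hand":0},{"linear":[13,21,2],"delta_rot":[0,0,8.4],"hand":0},{"linear":[13,21,2],"delta_rot":[0,0,8.4],"hand":0},{"linear":[13,21,2],"delta_rot":[0,0,8.4],"hand":0}]' 
python3 -m crank '[{"linear":[13,21,2],"delta_rot":[0,0,8.4],"hand":0},{"linear":[13,21,2],"delta_rot":[0,0,8.4],"hand":0},{"linear":[13,21,2],"delta_rot":[0,0,8.4],"hand":0},{"linear":[13,21,2],"delta_rot":[0,0,8.4],"hand":0},{"linear":[13,21,2],"delta_rot":[0,0,8.4],"hand":0},{"linear":[13,21,2],"delta_rot":[0,0,8.4],"hand":0},{"linear":[13,21,2],"delta_rot":[0,0,8.4],"hand":0},{"linear":[13,21,2],"delta_rot":[0,0,8.4],"hand":0}]'
python3 -m crank '[{"linear":[13,21,2],"delta_rot":[0,0,8.4],"hand":0},{"linear":[13,21,2],"delta_rot":[0,0,8.4],"hand":0},{"linear":[13,21,2],"delta_rot":[0,0,8.4],"hand":0},{"linear":[13,21,2],"delta_rot":[0,0,8.4],"hand":0},{"linear":[13,21,2],"delta_rot":[0,0,8.4],"hand":0},{"linear":[13,21,2],"delta_rot":[0,0,8.4],"hand":0},{"linear":[13,21,2],"delta_rot":[0,0,8.4],"hand":0},{"linear":[13,21,2],"delta_rot":[0,0,8.4],"hand":0}]'
```

```text
time_s: 2.3
position: [0.2435, -0.4376, 0.2473]
eef_rot: [-1.569, 0.117, -0.119]
contact_force: [0.5, -0.2, -0.1]
grip_width: 0.0855
time_s: 3.1
position: [0.3511, -0.2625, 0.2651]
eef_rot: [-1.414, -0.82, 0.815]
contact_force: [0.5, 0.1, 0.1]
grip_width: 0.0853
time_s: 3.9
position: [0.4588, -0.0869, 0.283]
eef_rot: [-0.811, -1.695, 1.686]
contact_force: [0.5, 0.0, -0.2]
grip_width: 0.0855
```

```bash
cat > look.py <<'E'
import sys
from h import *
from scipy.spatial.transform import Rotation as R
np.set_printoptions(precision=4,suppress=True)
fn=sys.argv[1]; s=observe(); M=R.from_rotvec(s['eef_rot']).as_matrix()
print('t',s['time_s'],'tcp',s['position'],'zyaw',np.degrees(np.arctan2(M[1,2],M[0,2])),'appr',M[:,1],'j',s['joint_pos'],'w',s['grip_width'],'F',s['contact_force'])
im,d,info=snap('wrist',fn)
for n in sys.argv[2:]:
    for r in models.pinpoint(n,'wrist')[:3]:
        w=c2w(info,r['centre']); print(n,round(r['p'],2),w,w2px(info,w).round())
import json; json.dump({k:(np.array(v).tolist()) for k,v in info.items()},open('pics/'+fn+'.json','w'))
E
python3 look.py w1.png punch_tip spot handle carrier grip tip_near tip_far gauge column clamp
```

```text
t 3.9 tcp [ 0.4588 -0.0869  0.283 ] zyaw -141.08115737701766 appr [ 0.0049  0.0034 -1.    ] j [-0.3186  0.2131  1.6438  0.005   1.2811 -2.57  ] w 0.08545233592418236 F [ 0.4568  0.0273 -0.1522]
punch_tip 0.65 [0.4748 0.3412 0.0023] [527. 328.]
punch_tip 0.62 [ 0.686  -0.02    0.0199] [250. 299.]
spot 0.83 [0.4381 0.1054 0.0123] [440. 224.]
spot 0.69 [ 0.5848 -0.036   0.0132] [285. 240.]
handle 0.9 [ 0.4877 -0.0834  0.0397] [303. 169.]
handle 0.68 [0.5108 0.1461 0.0296] [426. 285.]
carrier 0.93 [0.4719 0.1193 0.0047] [427. 245.]
carrier 0.63 [ 0.5302 -0.059   0.0038] [298. 198.]
grip 0.8 [0.6741 0.0686 0.045 ] [304. 340.]
tip_near 0.87 [ 0.6766 -0.0209  0.0476] [249. 307.]
tip_far 0.55 [ 0.7083 -0.0162  0.0466] [239. 324.]
gauge 0.62 [0.6864 0.013  0.032 ] [267. 318.]
column 0.81 [ 0.7193 -0.1744  0.1602] [ 72. 325.]
column 0.69 [0.6557 0.1838 0.0577] [376. 380.]
clamp 0.68 [0.6521 0.1815 0.0574] [376. 377.]
```

View pics/w1.png

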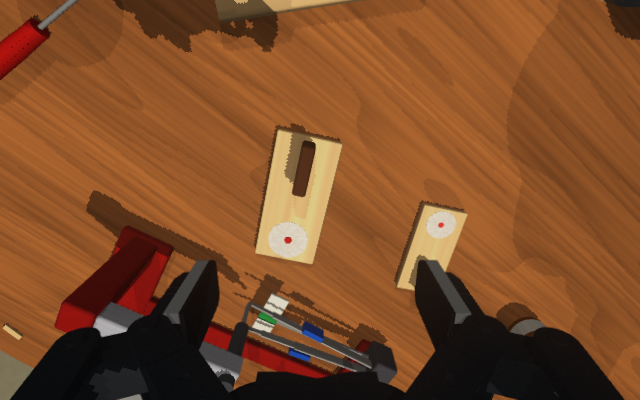

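```bash
python3 - <<'E'
from h import *
import json
np.set_printoptions(precision=4,suppress=True)
for f,box in (('w1.png',(240,120,350,270)),):
    im=cv2.imread('pics/'+f); info=json.load(open('pics/'+f+'.json'))
    x0,y0,x1,y1=box; c=im[y0:y1,x0:x1].astype(int); b,g,r=c[...,0],c[...,1],c[...,2]
    m=(r>140)&(g<80)&(b<80); v,u=np.nonzero(m); print('dot',len(u),u.mean()+x0,v.mean()+y0,px2w(info,u.mean()+x0,v.mean()+y0,.012))
    dot=px2w(info,u.mean()+x0,v.mean()+y0,.012)
    # paper disc
    m=((c.max(2)-c.min(2))<45)&(r>150); v,u=np.nonzero(m); (cx,cy),_,_=cv2.minAreaRect(np.stack([u,v],1).astype(np.float32)); print('disc',px2w(info,cx+x0,cy+y0,.012))
    # handle + wood edges
    wood=((r>150)&(g>120)).astype(np.uint8); cs=cv2.findContours(cv2.morphologyEx(wood,cv2.MORPH_CLOSE,np.ones((9,9))),0,2)[0]; k=max(cs,key=cv2.contourArea)
    P=np.array([px2w(info,p[0][0]+x0,p[0][1]+y0,.012)[:2] for p in k]); R=cv2.minAreaRect((P*1000).astype(np.float32)); print('wood',R)
    m=((r<80)&(g<50)).astype(np.uint8); k=max(cv2.findContours(m,0,2)[0],key=cv2.contourArea); P=np.array([px2w(info,p[0][0]+x0,p[0][1]+y0,.048)[:2] for p in k]); print('handle',cv2.minAreaRect((P*1000).astype(np.float32)))
im=cv2.imread('pics/w1.png'); cv2.imwrite('pics/w1c.png',cv2.resize(im[275:395,220:410],None,fx=4.2,fy=4.2,interpolation=cv2.INTER_CUBIC))
E
```

```text
dot 33 287.6060606060606 239.5151515151515 [ 0.5825 -0.0343  0.012 ]
disc [ 0.582  -0.0349  0.012 ]
wood ((533.129638671875, -59.607749938964844), (170.0204620361328, 79.26344299316406), 26.97438621520996)
handle ((484.366455078125, -84.48666381835938), (63.03804016113281, 14.933122634887695), 27.135969161987305)
```

View pics/w1c.png

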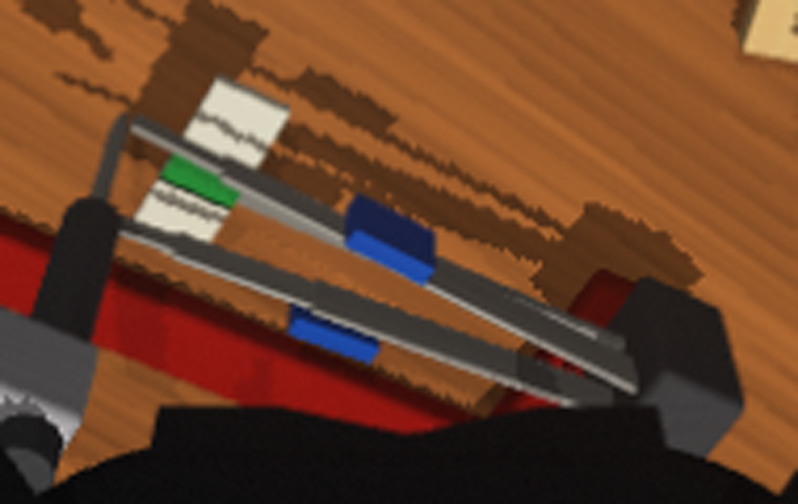

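```bash
python3 - <<'E'
from h import *
import json
np.set_printoptions(precision=4,suppress=True)
info=json.load(open('pics/w1.png.json'))
f=lambda x,y,z:px2w(info,220+x/4.2,275+y/4.2,z)
print('tip',f(125,118,.02),'holder base',f(96,202,.07))
# green band: corners crop
print('gauge corners',[f(*p,.031)[:2] for p in ((222,78),(290,108),(135,215),(212,240))])
for c in((.686,-.021),(.690,-.02)):
  for yaw in (.185,):
    ex=np.array([np.cos(yaw),np.sin(yaw)]);ey=np.array([-ex[1],ex[0]])
    for p in ((0,0,.02),(0,0,.07),(-35,19,.031),(-35,45,.031),(35,19,.031),(35,45,.031),(-23,75,.056),(-23,105,.056),(0,0,.1)):
        q=np.array(c)+(ex*p[0]+ey*p[1])/1000; u=w2px(info,[*q,p[2]]); print(c,p,(u-[220,275])*4.2)
E
cp pics/top0.png /dev/null; python3 - <<'E'
import sys; sys.path.insert(0,'.')
from h import *
im=cv2.imread('pics/scene0.png'); cv2.imwrite('pics/scene0c.png',cv2.resize(im[200:330,290:450],None,fx=4.5,fy=4.5,interpolation=cv2.INTER_CUBIC))
E
```

```text
tip [ 0.6909 -0.0162  0.02  ] holder base [ 0.6847 -0.0203  0.07  ]
gauge corners [array([ 0.6505, -0.0046]), array([0.6456, 0.0193]), array([0.7123, 0.0058]), array([0.7041, 0.0317])]
(0.686, -0.021) (0, 0, 0.02) [121.8625 100.7758]
(0.686, -0.021) (0, 0, 0.07) [ 91.3861 203.4737]
(0.686, -0.021) (-35, 19, 0.031) [216.0406  66.0972]
(0.686, -0.021) (-35, 45, 0.031) [288.3332  99.3812]
(0.686, -0.021) (35, 19, 0.031) [122.8701 220.9769]
(0.686, -0.021) (35, 45, 0.031) [192.7837 251.5196]
(0.686, -0.021) (-23, 75, 0.056) [349.9136 216.0203]
(0.686, -0.021) (-23, 105, 0.056) [433.7203 253.4095]
(0.686, -0.021) (0, 0, 0.1) [ 69.8303 276.2087]
(0.69, -0.02) (0, 0, 0.02) [117.2769 110.1391]
(0.69, -0.02) (0, 0, 0.07) [ 86.4137 213.5097]
(0.69, -0.02) (-35, 19, 0.031) [211.0123  75.9262]
(0.69, -0.02) (-35, 45, 0.031) [283.1513 109.0326]
(0.69, -0.02) (35, 19, 0.031) [118.3234 229.9357]
(0.69, -0.02) (35, 45, 0.031) [188.0884 260.3224]
(0.69, -0.02) (-23, 75, 0.056) [344.3914 225.6418]
(0.69, -0.02) (-23, 105, 0.056) [428.0223 262.8226]
(0.69, -0.02) (0, 0, 0.1) [ 64.5975 286.6782]
```

View pics/scene0c.png

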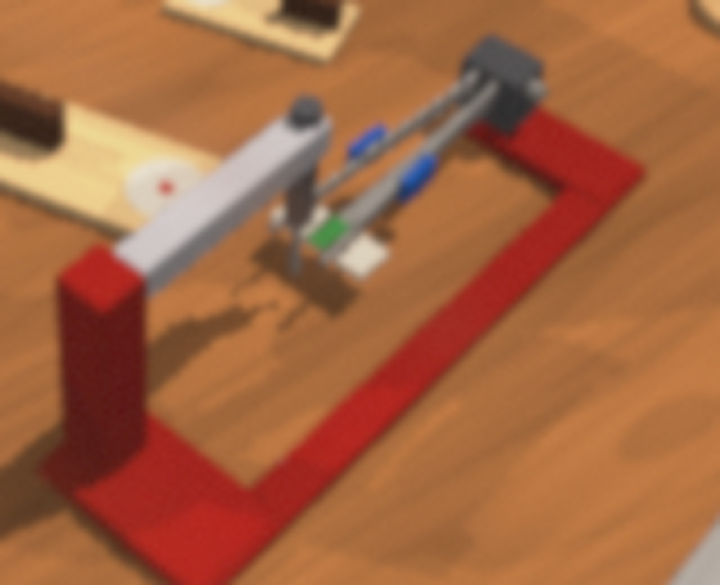

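Crop (297,272) in the scene view puts the punch tip at about (356,260). The wrist view gives the punch at about (0.687, −0.0195), the dot at (0.582, −0.035) and carrier yaw 27°, with 170×79 mm confirming the size. Next is approaching the handle at (0.488, −0.083).

```bash
python3 -m crank '[{"linear":[14,2,-30],"delta_rot":[-0.2,0.3,-6],"hand":0},{"linear":[14,2,-40],"delta_rot":[0,0,-6],"hand":0},{"linear":[0,0,-45],"delta_rot":[0,0,0],"hand":0},{"linear":[0,0,-45],"delta_rot":[0,0,0],"hand":0},{"linear":[0,0,-30],"delta_rot":[0,0,0],"hand":0},{"linear":[0,0,0],"delta_rot":[0,0,0],"hand":0}]'; python3 look.py w2.png handle
```

```text
time_s: 5.05
position: [0.4882, -0.0864, 0.0889]
eef_rot: [-0.971, -1.534, 1.532]
contact_force: [0.8, -0.9, 1.5]
grip_width: 0.0855
t 5.05 tcp [ 0.4882 -0.0864  0.0889] zyaw -154.32906025071338 appr [ 0.007  -0.0035 -1.    ] j [-0.2948  0.516   1.821  -0.0019  0.7968 -2.3123] w 0.0854843142928172 F [ 0.8227 -0.8783  1.4643]
handle 0.87 [0.5085 0.1434 0.0285] [579. 355.]
handle 0.56 [ 0.4885 -0.0854  0.0371] [320. 217.]
```

```bash
python3 -m crank '[{"linear":[0,2,-33],"delta_rot":[0.2,0.4,1.3],"hand":0},{"linear":[0,0,-30],"delta_rot":[0,0,0],"hand":0},{"linear":[0,0,0],"delta_rot":[0,0,0],"hand":0},{"linear":[0,0,0],"delta_rot":[0,0,0],"hand":0}]'
```

```text
time_s: 5.55
position: [0.496, -0.087, 0.036]
eef_rot: [-0.967, -1.556, 1.547]
contact_force: [-0.7, 0.1, 0.3]
grip_width: 0.0851
```

```bash
python3 -m crank '[{"linear":[-6,3,-13],"delta_rot":[0,0,0],"hand":0},{"linear":[0,0,0],"delta_rot":[0,0,0],"hand":0},{"linear":[0,0,0],"delta_rot":[0,0,0],"hand":0.5},{"linear":[0,0,0],"delta_rot":[0,0,0],"hand":1},{"linear":[0,0,0],"delta_rot":[0,0,0],"hand":1},{"linear":[0,0,0],"delta_rot":[0,0,0],"hand":1},{"linear":[0,0,0],"delta_rot":[0,0,0],"hand":1}]' 20; python3 look.py w3.png spot punch_tip
```

```text
time_s: 6.25
position: [0.4954, -0.0858, 0.0322]
eef_rot: [-0.98, -1.562, 1.547]
contact_force: [-0.8, -0.4, 1.3]
grip_width: 0.0153
t 6.25 tcp [ 0.4954 -0.0858  0.0322] zyaw -153.0311839287358 appr [ 0.0294 -0.0086 -0.9995] j [-0.2904  0.618   1.8618  0.0003  0.6312 -2.3319] w 0.015349055216916754 F [-0.8236 -0.3593  1.3322]
spot 0.76 [ 0.5827 -0.044   0.0129] [314. 380.]
```

View pics/w3.png

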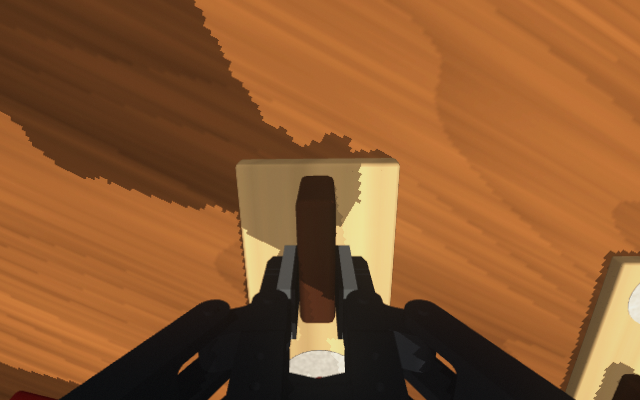

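```bash
python3 -m crank '[{"linear":[0,0,0],"delta_rot":[0,0,0],"hand":0.5},{"linear":[-2,1,-5],"delta_rot":[0.2,1,0],"hand":0.5},{"linear":[-2,1,-5],"delta_rot":[0.2,1,0],"hand":0.5},{"linear":[-2,1,-5],"delta_rot":[0,0.5,0],"hand":0.5},{"linear":[0,0,0],"delta_rot":[0,0,0],"hand":0.5},{"linear":[0,0,0],"delta_rot":[0,0,0],"hand":0.5}]'; python3 look.py w4.png
```

```text
time_s: 7.0
position: [0.4887, -0.0825, 0.015]
eef_rot: [-0.931, -1.533, 1.552]
contact_force: [0.1, 0.2, 0.4]
grip_width: 0.0425
t 7.0 tcp [ 0.4887 -0.0825  0.015 ] zyaw -153.03584860498628 appr [-0.0197 -0.0007 -0.9998] j [-0.2836  0.6568  1.8471 -0.0102  0.6564 -2.3168] w 0.042513705521373686 F [0.1309 0.1919 0.4003]
```

```bash
python3 -m crank '[{"linear":[0,0,3],"delta_rot":[0,-0.5,0],"hand":0.5},{"linear":[0,0,2],"delta_rot":[0,-0.3,0],"hand":0.5},{"linear":[0,0,0],"delta_rot":[0,0,0],"hand":0.6},{"linear":[0,0,0],"delta_rot":[0,0,0],"hand":0.8},{"linear":[0,0,0],"delta_rot":[0,0,0],"hand":1},{"linear":[0,0,0],"delta_rot":[0,0,0],"hand":1},{"linear":[0,0,0],"delta_rot":[0,0,0],"hand":1}]' 20; python3 look.py w5.png
```

```text
time_s: 7.75
position: [0.4889, -0.0827, 0.0212]
eef_rot: [-0.947, -1.544, 1.548]
contact_force: [-0.1, -0.7, 1.0]
grip_width: 0.0155
t 7.75 tcp [ 0.4889 -0.0827  0.0212] zyaw -153.04564477658903 appr [-0.0029 -0.0012 -1.    ] j [-0.2867  0.6414  1.8573 -0.0032  0.6454 -2.3253] w 0.015542897414350054 F [-0.1109 -0.6578  1.021 ]
```

```bash
python3 - <<'E'
from h import *
import json
np.set_printoptions(precision=4,suppress=True)
im,d,info=snap('top','top1.png'); i2=snap('scene','scene1.png')
for c,inf in(('top',info),('scene',i2[2])):
    im=cv2.imread('pics/%s1.png'%c)
    a=w2px(inf,[.5825,-.0343,.012]).round().astype(int); r=14; s=im[a[1]-r:a[1]+r,a[0]-r:a[0]+r].astype(int)
    b,g,rr=s[...,0],s[...,1],s[...,2]; sc=np.clip(rr-np.maximum(g,b)-60,0,None)*(np.abs(g-b)<40); v,u=np.nonzero(sc>20); print(c,len(u)); 
    if len(u): w=sc[v,u]; print(px2w(inf,(u*w).sum()/w.sum()+a[0]-r,(v*w).sum()/w.sum()+a[1]-r,.012))
E
```

```text
top 0
scene 2
[ 0.5889 -0.0645  0.012 ]
```

```bash
python3 -m crank '[{"linear":[8,1,0],"delta_rot":[0,0,0],"hand":1},{"linear":[12,2,0],"delta_rot":[0,0,0],"hand":1},{"linear":[12,2,0],"delta_rot":[0,0,0],"hand":1},{"linear":[12,2,0],"delta_rot":[0,0,0],"hand":1},{"linear":[12,2,0],"delta_rot":[0,0,0],"hand":1},{"linear":[10,1,0],"delta_rot":[0,0,0],"hand":1},{"linear":[6,0,0],"delta_rot":[0,0,0],"hand":1},{"linear":[0,0,0],"delta_rot":[0,0,0],"hand":1}]'; python3 look.py w6.png
```

```text
time_s: 8.7
position: [0.5657, -0.0713, 0.0212]
eef_rot: [-0.945, -1.543, 1.549]
contact_force: [-0.7, -1.5, 3.9]
grip_width: 0.0157
t 8.7 tcp [ 0.5657 -0.0713  0.0212] zyaw -153.01829234853383 appr [-0.0045 -0.0008 -1.    ] j [-0.2291  0.6986  1.668  -0.0026  0.7792 -2.2689] w 0.015747471660239317 F [-0.6508 -1.499   3.9388]
```

```bash
python3 -m crank '[{"linear":[6,1,0],"delta_rot":[0,0,0],"hand":1},{"linear":[8,1,0],"delta_rot":[0,0,0],"hand":1},{"linear":[8,1,0],"delta_rot":[0,0,0],"hand":1},{"linear":[6,1,0],"delta_rot":[0,0,0],"hand":1},{"linear":[2,0,0],"delta_rot":[0,0,0],"hand":1},{"linear":[0,0,0],"delta_rot":[0,0,0],"hand":1}]'; python3 look.py w7.png
```

```text
time_s: 9.35
position: [0.5951, -0.0672, 0.0212]
eef_rot: [-0.942, -1.541, 1.549]
contact_force: [-3.2, -1.0, 5.8]
grip_width: 0.0157
t 9.35 tcp [ 0.5951 -0.0672  0.0212] zyaw -153.04192905680995 appr [-0.0077 -0.0005 -1.    ] j [-0.211   0.7245  1.5903 -0.0028  0.8342 -2.2504] w 0.015653704452590057 F [-3.24   -0.9893  5.8418]
```

```bash
python3 - <<'E'
from h import *
im,d,info=snap('scene','scene2.png'); 
for n in ('spot','punch_tip'): print(n,[(round(r['p'],2),c2w(info,r['centre']).round(4),w2px(info,c2w(info,r['centre'])).round(1)) for r in models.pinpoint(n,'scene')])
a=cv2.imread('pics/scene2.png')[205:305,285:415]; cv2.imwrite('pics/scene2c.png',cv2.resize(a,None,fx=6,fy=6,interpolation=cv2.INTER_CUBIC))
E
```

```text
spot [(0.92, array([ 0.247 , -0.1661,  0.018 ]), array([232.3, 196.7])), (0.86, array([ 0.683 , -0.0197,  0.0129]), array([354.5, 261.4])), (0.61, array([0.4389, 0.1095, 0.012 ]), array([336.8, 196.3]))]
punch_tip [(0.58, array([ 0.6862, -0.0245,  0.0211]), array([354., 261.]))]
```

View pics/scene2c.png

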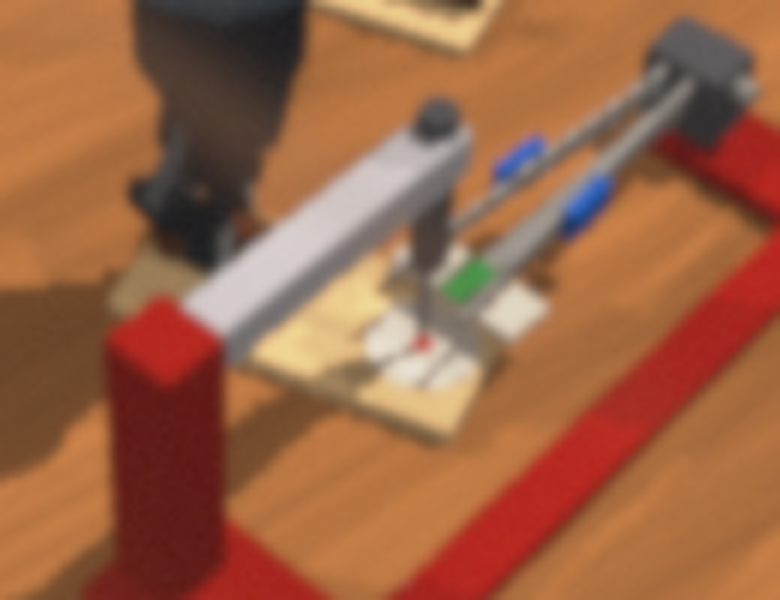

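```bash
python3 - <<'E'
from h import *
np.set_printoptions(precision=4,suppress=True)
inf=imaging.camera_info('scene')
a=cv2.imread('pics/scene2.png')[250:275,340:372].astype(int); sc=np.clip(a[...,2]-np.maximum(a[...,1],a[...,0])-40,0,None)
v,u=np.nonzero(sc*(np.abs(a[...,1]-a[...,0])<35)>0);w=sc[v,u];print(len(u),sorted(zip(v+250,u+340)))
du,dv=(u*w).sum()/w.sum()+340,(v*w).sum()/w.sum()+250
P=px2w(inf,du,dv,.012);print('dot px',du,dv,P,'tip expected at',w2px(inf,P+[0,0,.008]))
print('px/mm x',(w2px(inf,P+[.005,0,0])-w2px(inf,P))/5,'y',(w2px(inf,P+[0,.005,0])-w2px(inf,P))/5)
z=cv2.imread('pics/scene0.png')[252:266,348:366]; print(z.mean(2).astype(int))
i=cv2.imread('pics/scene2.png')[252:266,348:366]; print(i.mean(2).astype(int))
E
```

```text
12 [(np.int64(261), np.int64(354)), (np.int64(261), np.int64(355)), (np.int64(261), np.int64(356)), (np.int64(262), np.int64(354)), (np.int64(262), np.int64(355)), (np.int64(262), np.int64(356)), (np.int64(262), np.int64(370)), (np.int64(263), np.int64(354)), (np.int64(263), np.int64(355)), (np.int64(263), np.int64(356)), (np.int64(265), np.int64(369)), (np.int64(266), np.int64(368))]
dot px 355.94174757281553 261.90776699029124 [ 0.6862 -0.0171  0.012 ] tip expected at [356.1006 259.9524]
px/mm x [0.2393 0.2311] y [ 0.2848 -0.1684]
[[107 101  94  91  98 106 103  98 110 131 130 115 103  97  96  96  98 111]
 [ 98  88  80  79  84  93  94  94 103 115 115 107 100  96  96  96 106 120]
 [ 84  75  71  69  74  78  83  88 100 111 113 111 103  99  97 104 118 126]
 [ 72  67  66  69  70  73  77  86  97 107 110 111 109 104 107 118 127 131]
 [ 67  67  66  68  68  71  76  85  92  97 101 103 104 110 120 126 131 147]
 [ 67  65  66  68  68  71  75  82  86  85  84  86  92 107 121 125 134 161]
 [ 72  68  68  67  67  70  75  83  83  77  74  74  80  93 107 113 124 149]
 [ 78  73  71  68  66  69  73  81  8
[... 840 characters left out ...]
115 118 126 130 136 150]
 [188 193 197 191 172 150 120 100 103 110 115 115 115 121 127 127 135 164]
 [182 199 208 205 197 178 140 109 108 113 114 114 114 114 117 117 127 153]
 [195 208 210 210 205 190 153 122 122 124 120 117 114 111 113 115 117 129]
 [208 211 212 211 206 192 157 131 138 146 135 126 119 116 115 116 115 115]
 [216 216 215 211 204 186 151 128 147 167 165 151 130 118 116 116 114 111]
 [220 218 215 207 191 169 145 134 157 182 188 173 143 125 120 117 115 111]
 [216 209 204 196 177 164 162 166 178 193 193 175 154 146 136 126 119 114]
 [191 182 182 188 188 190 196 197 197 195 183 168 170 176 168 152 132 116]
 [159 168 186 205 213 215 216 212 201 188 179 179 190 198 196 182 154 122]]
```

Scene view: the dot at px ~(355,262) sits directly below the punch tip at px ~(355,260.5), and the expected offset for the 8 mm height difference is 2 px. Now I'll release, back off up, and check from the wrist camera.

```bash
python3 -m crank '[{"linear":[0,0,0],"delta_rot":[0,0,0],"hand":0.8},{"linear":[0,0,0],"delta_rot":[0,0,0],"hand":0.5},{"linear":[0,0,0],"delta_rot":[0,0,0],"hand":0.4},{"linear":[0,0,0],"delta_rot":[0,0,0],"hand":0.4},{"linear":[0,0,0],"delta_rot":[0,0,0],"hand":0.4},{"linear":[0,0,15],"delta_rot":[0,0,0],"hand":0.4},{"linear":[0,0,25],"delta_rot":[0,0,0],"hand":0.2},{"linear":[-8,0,35],"delta_rot":[0,0,0],"hand":0}]' 
python3 -m crank '[{"linear":[-12,0,40],"delta_rot":[0,0,0],"hand":0},{"linear":[-12,-5,40],"delta_rot":[0,0,0],"hand":0},{"linear":[-12,-5,20],"delta_rot":[0,0,0],"hand":0},{"linear":[0,0,0],"delta_rot":[0,0,0],"hand":0}]'
python3 look.py w8.png spot punch_tip handle tip_near tip_far grip gauge
python3 - <<'E'
from h import *
import json
info=json.load(open('pics/w8.png.json')); u,v=w2px(info,[.687,-.0195,.015]).astype(int); print(u,v)
a=cv2.imread('pics/w8.png'); y0=max(0,min(v-40,300)); x0=u-65
print('crop origin',x0,y0); cv2.imwrite('pics/w8c.png',cv2.resize(a[y0:y0+100,x0:x0+130],None,fx=6,fy=6,interpolation=cv2.INTER_CUBIC))
E
```

```text
time_s: 10.35
position: [0.5842, -0.0668, 0.0957]
eef_rot: [-0.935, -1.537, 1.549]
contact_force: [0.6, -0.1, 0.1]
grip_width: 0.0776
time_s: 10.75
position: [0.5475, -0.0771, 0.2078]
eef_rot: [-0.943, -1.541, 1.549]
contact_force: [0.4, -0.3, -0.3]
grip_width: 0.0853
t 10.75 tcp [ 0.5475 -0.0771  0.2078] zyaw -153.04351485969224 appr [-0.0069 -0.0007 -1.    ] j [-0.2464  0.4207  1.55   -0.0026  1.1774 -2.2866] w 0.08525895236790877 F [ 0.4389 -0.2684 -0.3436]
spot 0.68 [ 0.6895 -0.0244  0.0146] [301. 293.]
spot 0.66 [0.4393 0.1032 0.0115] [526. 149.]
punch_tip 0.62 [ 0.6866 -0.0241  0.0176] [302. 293.]
handle 0.97 [0.505  0.141  0.0277] [525. 225.]
handle 0.74 [ 0.5915 -0.0664  0.0379] [306. 214.]
tip_near 0.7 [ 0.6757 -0.0272  0.0464] [303. 300.]
tip_far 0.47 [ 0.6878 -0.0242  0.0146] [302. 292.]
grip 0.69 [0.6711 0.063  0.0448] [381. 328.]
gauge 0.55 [0.6843 0.0094 0.0318] [330. 311.]
305 293
crop origin 240 253
```

View pics/w8c.png

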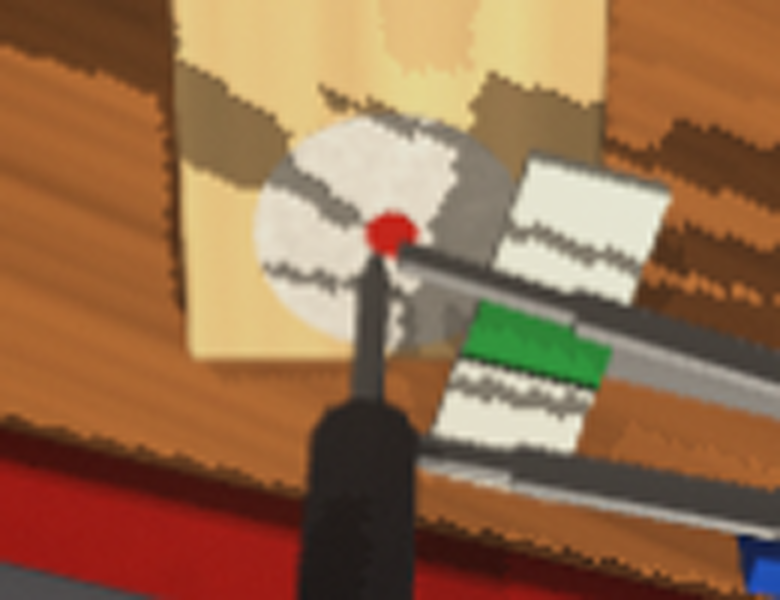

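```bash
python3 - <<'E'
from h import *
import json
np.set_printoptions(precision=4,suppress=True)
info=json.load(open('pics/w8.png.json'))
f=lambda x,y,z:px2w(info,240+(x-2.5)/6,253+(y-2.5)/6,z)
d=f(391,234,.012);print('dot',d); 
for y in (245,250,255): print('tip',y,f(378,y,.02),f(378,y,.02)-d)
h=f(362,405,.07);print('holder bottom near edge',h,h-d)
print('gauge near corners',f(533,155,.031),f(670,190,.031))
print('tip exp px',(w2px(info,d+[0,0,.008])-[240,253])*6+2.5,'holder centre exp',(w2px(info,d+[0,0,.058])-[240,253])*6+2.5)
E
```

```text
dot [ 0.6871 -0.0211  0.012 ]
tip 245 [ 0.6853 -0.0244  0.02  ] [-0.0018 -0.0033  0.008 ]
tip 250 [ 0.6863 -0.0239  0.02  ] [-0.0008 -0.0028  0.008 ]
tip 255 [ 0.6873 -0.0234  0.02  ] [ 0.0002 -0.0023  0.008 ]
holder bottom near edge [ 0.6821 -0.0269  0.07  ] [-0.005  -0.0058  0.058 ]
gauge near corners [ 0.6492 -0.0112  0.031 ] [0.6446 0.0139 0.031 ]
tip exp px [389.7147 259.1091] holder centre exp [380.4175 440.9398]
```

The wrist view shows the dot at crop (391,234) and the punch tip at about (378,250), so the punch is about 2.8 mm towards −y of the dot. That is within 5 mm but with little margin, so I'll regrip and recentre the carrier by about 2.5 mm.

```bash
python3 -m crank '[{"linear":[12,2,-20],"delta_rot":[0,-0.3,0],"hand":0},{"linear":[14,2,-30],"delta_rot":[0,0,0],"hand":0},{"linear":[12,2,-30],"delta_rot":[0,0,0],"hand":0},{"linear":[8,1,-30],"delta_rot":[0,0,0],"hand":0},{"linear":[2,0,-25],"delta_rot":[0,0,0],"hand":0.2},{"linear":[0,0,-12],"delta_rot":[0,0,0],"hand":0.3},{"linear":[0,0,0],"delta_rot":[0,0,0],"hand":0.3},{"linear":[0,0,0],"delta_rot":[0,0,0],"hand":0.3}]'
```

```text
time_s: 11.95
position: [0.5968, -0.0681, 0.0472]
eef_rot: [-0.936, -1.541, 1.549]
contact_force: [-0.8, -0.2, 0.5]
grip_width: 0.0593
```

```bash
python3 -m crank '[{"linear":[0,0,-8],"delta_rot":[0,0,0],"hand":0.4},{"linear":[0,-1,-9],"delta_rot":[0,0,0],"hand":0.4},{"linear":[0,-1,-7],"delta_rot":[0,0,0],"hand":0.4},{"linear":[0,0,0],"delta_rot":[0,0,0],"hand":0.4},{"linear":[0,0,0],"delta_rot":[0,0,0],"hand":0.4}]';python3 look.py w9.png
```

```text
time_s: 12.45
position: [0.5982, -0.0708, 0.0244]
eef_rot: [-0.941, -1.543, 1.549]
contact_force: [-0.1, -1.1, 0.4]
grip_width: 0.0511
t 12.45 tcp [ 0.5982 -0.0708  0.0244] zyaw -152.98029638940167 appr [-0.0069  0.0008 -1.    ] j [-0.2166  0.7225  1.5803 -0.001   0.8457 -2.2583] w 0.051109661683127666 F [-0.1172 -1.0626  0.3511]
```

```bash
python3 -m crank '[{"linear":[0,1,0],"delta_rot":[0,0,0],"hand":0.4},{"linear":[0,2,0],"delta_rot":[0,0,0],"hand":0.4},{"linear":[0,0,0],"delta_rot":[0,0,0],"hand":0.4},{"linear":[0,0,0],"delta_rot":[0,0,0],"hand":0.4}]'
```

```text
time_s: 12.9
position: [0.5986, -0.0675, 0.0252]
eef_rot: [-0.942, -1.544, 1.549]
contact_force: [0.5, -0.1, -0.2]
grip_width: 0.0511
```

```bash
python3 -m crank '[{"linear":[0,0,0],"delta_rot":[0,0,0],"hand":0.7},{"linear":[0,0,0],"delta_rot":[0,0,0],"hand":0.9},{"linear":[0,0,0],"delta_rot":[0,0,0],"hand":1},{"linear":[0,0,0],"delta_rot":[0,0,0],"hand":1},{"linear":[0,0,0],"delta_rot":[0,0,0],"hand":1},{"linear":[0,0,0],"delta_rot":[0,0,0],"hand":1}]' 20
python3 -m crank '[{"linear":[0,0,0],"delta_rot":[0,0,0],"hand":0.8},{"linear":[0,0,0],"delta_rot":[0,0,0],"hand":0.5},{"linear":[0,0,0],"delta_rot":[0,0,0],"hand":0.4},{"linear":[0,0,0],"delta_rot":[0,0,0],"hand":0.4},{"linear":[0,0,15],"delta_rot":[0,0,0],"hand":0.4},{"linear":[0,0,25],"delta_rot":[0,0,0],"hand":0.2},{"linear":[-8,0,35],"delta_rot":[0,0,0],"hand":0}]' 
python3 -m crank '[{"linear":[-12,0,40],"delta_rot":[0,0,0],"hand":0},{"linear":[-12,-5,40],"delta_rot":[0,0,0],"hand":0},{"linear":[-12,-5,20],"delta_rot":[0,0,0],"hand":0},{"linear":[0,0,0],"delta_rot":[0,0,0],"hand":0}]'
python3 look.py w10.png spot punch_tip handle tip_near grip gauge clamp column
python3 - <<'E'
from h import *
import json
info=json.load(open('pics/w10.png.json')); a=cv2.imread('pics/w10.png'); x0,y0=230,260
c=a[y0:y0+100,x0:x0+130]; cv2.imwrite('pics/w10c.png',cv2.resize(c,None,fx=6,fy=6,interpolation=cv2.INTER_CUBIC))
E
```

```text
time_s: 13.5
position: [0.5987, -0.0675, 0.0254]
eef_rot: [-0.943, -1.544, 1.549]
contact_force: [-0.4, 0.8, 1.2]
grip_width: 0.0155
time_s: 14.2
position: [0.5886, -0.0672, 0.1002]
eef_rot: [-0.936, -1.54, 1.549]
contact_force: [0.5, -0.5, 0.4]
grip_width: 0.0777
time_s: 14.6
position: [0.552, -0.0775, 0.2124]
eef_rot: [-0.944, -1.545, 1.549]
contact_force: [-0.7, 0.9, -0.2]
grip_width: 0.0856
t 14.6 tcp [ 0.552  -0.0775  0.2124] zyaw -152.94605606097875 appr [-0.004  -0.0003 -1.    ] j [-0.2458  0.4205  1.5358 -0.0013  1.1891 -2.2883] w 0.08563669451962179 F [-0.7231  0.9341 -0.1728]
spot 0.81 [0.4373 0.105  0.01  ] [529. 143.]
spot 0.66 [ 0.6892 -0.0223  0.0164] [305. 289.]
punch_tip 0.56 [ 0.6908 -0.0264  0.0172] [301. 289.]
punch_tip 0.21 [ 0.6738 -0.0275  0.0484] [306. 294.]
handle 0.73 [ 0.5965 -0.0711  0.0375] [302. 210.]
handle 0.56 [0.5088 0.1444 0.0259] [525. 224.]
tip_near 0.77 [ 0.6756 -0.025   0.0489] [308. 296.]
tip_near 0.59 [ 0.6913 -0.0265  0.0144] [301. 288.]
grip 0.71 [0.6739 0.0645 0.0444] [382. 324.]
gauge 0.74 [0.6834 0.0062 0.0298] [330. 302.]
clamp 0.62 [ 0.6865 -0.0239  0.0157] [305. 286.]
clamp 0.53 [ 0.6744 -0.0266  0.049 ] [307. 295.]
```

View pics/w10c.png

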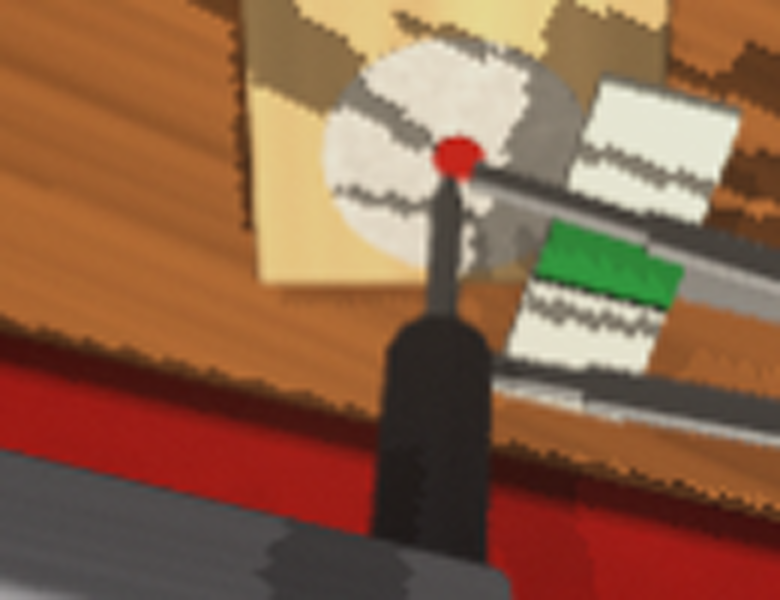

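```bash
python3 - <<'E'
from h import *
import json
np.set_printoptions(precision=4,suppress=True)
info=json.load(open('pics/w10.png.json'))
f=lambda x,y,z:px2w(info,230+(x-2.5)/6,260+(y-2.5)/6,z)
d=f(459,158,.012);print('dot',d)
for y in (172,177): print('tip',f(451,y,.02)-d)
print('tip exp px',(w2px(info,d+[0,0,.008])-[230,260])*6+2.5,'holder centre exp',(w2px(info,d+[0,0,.058])-[230,260])*6+2.5)
a,b=f(605,75,.031),f(740,112,.031);v=(b-a)[:2];yaw=np.arctan2(-v[0],v[1]);print('gauge',a,b,np.linalg.norm(v),yaw)
# pads: blue masks
im=cv2.imread('pics/w10.png').astype(int);m=((im[...,0]>90)&(im[...,2]<70)&(im[...,0]>im[...,1]+50)).astype(np.uint8)
n,l,s,c=cv2.connectedComponentsWithStats(m)
for i in range(1,n):
    if s[i,4]>15: print(s[i],c[i],px2w(info,*c[i],.05))
for yw in (.18,.19):
    ex=np.array([np.cos(yw),np.sin(yw)]);ey=np.array([-ex[1],ex[0]]);
    p=((a[:2]+b[:2])/2-(-35*ex+32*ey)/1000);print('punch',p,'grip',p+.09*ey)
E
python3 - <<'E'
import sys; sys.path.insert(0,'.')
from h import *
np.set_printoptions(precision=4,suppress=True)
# column/clamp/pads from top cam of first frame for yaw
inf=imaging.camera_info('top'); im=cv2.imread('pics/top0.png').astype(int)
m=((im[...,0]>110)&(im[...,2]<80)&(im[...,0]>im[...,1]+50)).astype(np.uint8); m[:,:250]=0;m[:,420:]=0
n,l,s,c=cv2.connectedComponentsWithStats(m)
for i in range(1,n):
    if s[i,4]>5: print(s[i],c[i],px2w(inf,*c[i],.056))
E
```

```text
dot [ 0.6877 -0.0217  0.012 ]
tip [-0.0014 -0.0022  0.008 ]
tip [-0.0005 -0.0017  0.008 ]
tip exp px [457.8421 182.3532] holder centre exp [449.4768 358.4818]
gauge [ 0.6489 -0.0115  0.031 ] [0.6446 0.0137 0.031 ] 0.025492860378114213 0.16773626957907736
[379 309  28  14 179] [392.3296 315.5028] [0.6559 0.0655 0.05  ]
[366 339  28  10 160] [379.1687 343.7563] [0.6944 0.0721 0.05  ]
punch [ 0.6869 -0.0241] grip [0.6708 0.0644]
punch [ 0.6872 -0.0237] grip [0.6702 0.0647]
[303 150  10   4  19] [307.2632 151.2632] [0.6885 0.0694 0.056 ]
[304 163  11   3  22] [309.4091 164.4545] [0.6508 0.0623 0.056 ]
```

```bash
python3 -m crank '[{"linear":[9,11,2],"delta_rot":[0,0,-8.2],"hand":0},{"linear":[9,11,2],"delta_rot":[0,0,-8.2],"hand":0},{"linear":[9,11,2],"delta_rot":[0,0,-8.2],"hand":0},{"linear":[9,11,2],"delta_rot":[0,0,-8.2],"hand":0},{"linear":[9,11,2],"delta_rot":[0,0,-8.2],"hand":0},{"linear":[9,11,2],"delta_rot":[0,0,-8.2],"hand":0},{"linear":[9,11,2],"delta_rot":[0,0,-8.2],"hand":0},{"linear":[9,11,0],"delta_rot":[0,0,-8.2],"hand":0}]' 
python3 -m crank '[{"linear":[9,11,0],"delta_rot":[0,0,-8.2],"hand":0},{"linear":[9,11,0],"delta_rot":[0,0,-8.2],"hand":0},{"linear":[9,11,0],"delta_rot":[0,0,-8.2],"hand":0},{"linear":[6,8,0],"delta_rot":[0,0,-8],"hand":0},{"linear":[0,0,0],"delta_rot":[0,0,-4],"hand":0},{"linear":[0,0,0],"delta_rot":[0,0,0],"hand":0}]'
python3 look.py w11.png grip clamp
```

```text
time_s: 15.85
position: [0.625, 0.0142, 0.2174]
eef_rot: [-1.448, -0.666, 0.668]
contact_force: [0.5, 0.2, -0.6]
grip_width: 0.0853
time_s: 16.45
position: [0.6598, 0.0593, 0.2132]
eef_rot: [-1.547, -0.146, 0.147]
contact_force: [0.2, 0.5, -0.0]
grip_width: 0.0855
t 16.45 tcp [0.6598 0.0593 0.2132] zyaw 100.70965225011025 appr [-0.0022  0.0186 -0.9998] j [-0.0098  0.5635  1.267   0.0192  1.3135 -0.2016] w 0.08545031437315663 F [ 0.178   0.5309 -0.0482]
grip 0.79 [0.6683 0.0651 0.0491] [327. 168.]
clamp 0.68 [0.6558 0.1769 0.0561] [340.  34.]
```

```bash
cat > pads.py <<'E'
import sys,json
from h import *
np.set_printoptions(precision=4,suppress=True)
f=sys.argv[1]; info=json.load(open(f'pics/{f}.json')); im=cv2.imread('pics/'+f).astype(int)
m=((im[...,0]>70)&(im[...,2]<70)&(im[...,0]>im[...,1]+35)).astype(np.uint8)
n,l,s,c=cv2.connectedComponentsWithStats(m); yw=.186; ex=np.array([np.cos(yw),np.sin(yw)]);ey=np.array([-ex[1],ex[0]]); g=np.array([.6705,.0645])
for i in range(1,n):
    if s[i,4]>60:
        v,u=np.nonzero(l==i); P=np.array([px2w(info,a,b,.056)[:2] for a,b in zip(u,v)])-g
        print(s[i],'ex mm',np.percentile(P@ex*1000,[1,50,99]),'ey',np.percentile(P@ey*1000,[1,50,99]))
E
python3 pads.py w11.png
```

```text
[305 151  11  36 302] ex mm [-22.2903 -17.7588 -14.1658] ey [-14.1163   1.767   18.0442]
[348 152   9  35 303] ex mm [15.8677 19.8115 23.9227] ey [-13.9747   1.9016  17.3105]
```

```bash
python3 -m crank '[{"linear":[4,2,-15],"delta_rot":[-0.5,-0.1,0],"hand":0},{"linear":[4,3,-25],"delta_rot":[-0.4,0,0],"hand":0},{"linear":[2,2,-30],"delta_rot":[0,0,0],"hand":0},{"linear":[0,0,-30],"delta_rot":[0,0,0],"hand":0},{"linear":[0,0,-25],"delta_rot":[0,0,0],"hand":0},{"linear":[0,0,-12],"delta_rot":[0,0,0],"hand":0},{"linear":[0,0,0],"delta_rot":[0,0,0],"hand":0},{"linear":[0,0,0],"delta_rot":[0,0,0],"hand":0}]'; python3 look.py w12.png; python3 pads.py w12.png
```

```text
time_s: 17.4
position: [0.6698, 0.0656, 0.0679]
eef_rot: [-1.565, -0.157, 0.156]
contact_force: [0.5, 0.2, 0.7]
grip_width: 0.0855
t 17.4 tcp [0.6698 0.0656 0.0679] zyaw 101.42804508649722 appr [ 0.0007 -0.0001 -1.    ] j [ 0.0091  0.7327  1.3718 -0.0001  1.0364 -0.1903] w 0.08548911902739578 F [0.5075 0.1564 0.6971]
[ 274  210   19   66 1005] ex mm [-22.0918 -17.5641 -13.1044] ey [-14.2362   4.1222  20.8643]
[ 350  211   17   66 1014] ex mm [15.6459 19.8979 24.5062] ey [-14.8788   3.0421  20.7801]
```

```bash
python3 -m crank '[{"linear":[1,0,-10],"delta_rot":[0,0,-0.6],"hand":0.1},{"linear":[1,0,-15],"delta_rot":[0,0,-0.2],"hand":0.2},{"linear":[0,0,-11],"delta_rot":[0,0,0],"hand":0.3},{"linear":[0,0,-5],"delta_rot":[0,0,0],"hand":0.3},{"linear":[0,0,0],"delta_rot":[0,0,0],"hand":0.3},{"linear":[0,0,0],"delta_rot":[0,0,0],"hand":0.3}]'; python3 look.py w13.png; python3 pads.py w13.png
```

```text
time_s: 18.05
position: [0.6736, 0.0656, 0.026]
eef_rot: [-1.567, -0.149, 0.141]
contact_force: [-0.8, 0.3, -0.3]
grip_width: 0.0598
t 18.05 tcp [0.6736 0.0656 0.026 ] zyaw 100.56056941738387 appr [ 0.0051 -0.0001 -1.    ] j [ 0.009   0.789   1.3875 -0.0002  0.9599 -0.1752] w 0.059797694917039915 F [-0.776   0.2517 -0.2501]
[ 253  246   23   86 1726] ex mm [-22.4993 -17.5131 -12.9376] ey [-14.3125   4.8356  23.0812]
[ 350  246   23   86 1694] ex mm [15.291  19.6456 24.4342] ey [-14.5309   4.4594  22.9589]
```

```bash
python3 -m crank '[{"linear":[-1,0,0],"delta_rot":[0,0.1,0],"hand":0.4},{"linear":[-1,0,0],"delta_rot":[0,0.1,0],"hand":0.4},{"linear":[0,0,0],"delta_rot":[0,0,0],"hand":0.4},{"linear":[0,0,0],"delta_rot":[0,0,0],"hand":0.4}]'; python3 look.py w14.png
```

```text
time_s: 18.5
position: [0.672, 0.0656, 0.0273]
eef_rot: [-1.566, -0.147, 0.142]
contact_force: [-0.0, 0.0, -0.0]
grip_width: 0.0517
t 18.5 tcp [0.672  0.0656 0.0273] zyaw 100.56528826012244 appr [ 0.003  -0.0001 -1.    ] j [ 0.009   0.7864  1.3895 -0.0002  0.9627 -0.1753] w 0.05169684876834422 F [-0.0016  0.0414 -0.0252]
```

View pics/w14.png

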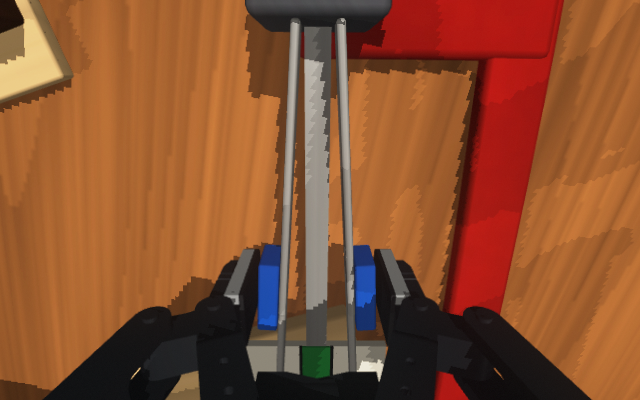

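The picture shows the blue pads at columns 258–376, centred between the finger pads at about 317. The green band spans columns 302–331 and shows between the arms. Squeezing now, in stages.

```bash
python3 -m crank '[{"linear":[0,0,0],"delta_rot":[0,0,0],"hand":0.48},{"linear":[0,0,0],"delta_rot":[0,0,0],"hand":0.52},{"linear":[0,0,0],"delta_rot":[0,0,0],"hand":0.55},{"linear":[0,0,0],"delta_rot":[0,0,0],"hand":0.57},{"linear":[0,0,0],"delta_rot":[0,0,0],"hand":0.57},{"linear":[0,0,0],"delta_rot":[0,0,0],"hand":0.57}]' 40; python3 look.py w15.png tip_near tip_far
```

```text
time_s: 19.15
position: [0.6723, 0.0654, 0.0279]
eef_rot: [-1.567, -0.148, 0.142]
contact_force: [-0.1, -1.0, 2.5]
grip_width: 0.0371
t 19.15 tcp [0.6723 0.0654 0.0279] zyaw 100.56582713100218 appr [ 0.0039 -0.0003 -1.    ] j [ 0.0088  0.7855  1.3891 -0.0005  0.9631 -0.1753] w 0.03705510499921391 F [-0.0906 -1.0482  2.4985]
```

```bash
python3 -m crank '[{"linear":[0,0,0],"delta_rot":[0,0,0],"hand":0.585},{"linear":[0,0,0],"delta_rot":[0,0,0],"hand":0.6},{"linear":[0,0,0],"delta_rot":[0,0,0],"hand":0.6},{"linear":[0,0,0],"delta_rot":[0,0,0],"hand":0.6},{"linear":[0,0,0],"delta_rot":[0,0,0],"hand":0.6}]'; python3 look.py w16.png
python3 - <<'E'
from h import *
a=cv2.imread('pics/w16.png')[300:400,240:400]; im,d,info=snap('scene','scene3.png'); b=cv2.imread('pics/scene3.png')[215:285,320:432]
b=cv2.resize(b,(800,500),interpolation=cv2.INTER_CUBIC)[::1]; a=cv2.resize(a,(800,500),interpolation=cv2.INTER_CUBIC)
v=cv2.resize(np.vstack([a,b]),None,fx=.6,fy=.6); cv2.imwrite('pics/final.png',v); print(v.shape)
E
```

```text
time_s: 19.8
position: [0.6724, 0.0653, 0.0282]
eef_rot: [-1.567, -0.148, 0.142]
contact_force: [-0.5, -1.0, 4.4]
grip_width: 0.034
t 19.8 tcp [0.6724 0.0653 0.0282] zyaw 100.56565967378569 appr [ 0.0043 -0.0005 -1.    ] j [ 0.0088  0.7852  1.3889 -0.0006  0.9632 -0.1753] w 0.03403922780792253 F [-0.4967 -1.0191  4.4407]
(600, 480, 3)
```

View pics/final.png

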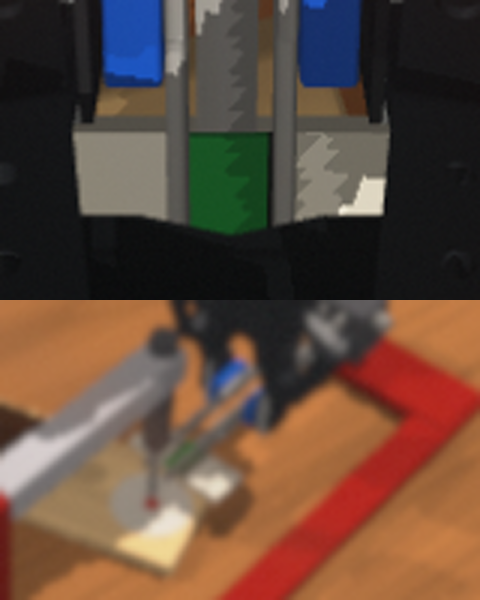

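Inner faces sit at columns 190 and 273 against the green band at 190–270. In the scene crop the dot (150,503) is still under the punch tip (150,490). I'll hold for over a second, then hand in.

```bash
for i in 1 2; do python3 -m crank '[{"linear":[0,0,0],"delta_rot":[0,0,0],"hand":0.6},{"linear":[0,0,0],"delta_rot":[0,0,0],"hand":0.6},{"linear":[0,0,0],"delta_rot":[0,0,0],"hand":0.6},{"linear":[0,0,0],"delta_rot":[0,0,0],"hand":0.6},{"linear":[0,0,0],"delta_rot":[0,0,0],"hand":0.6},{"linear":[0,0,0],"delta_rot":[0,0,0],"hand":0.6},{"linear":[0,0,0],"delta_rot":[0,0,0],"hand":0.6},{"linear":[0,0,0],"delta_rot":[0,0,0],"hand":0.6}]'; done; python3 -c "
from station import env; print(env.close_job())"
```

```text
time_s: 20.7
position: [0.6724, 0.0653, 0.0282]
eef_rot: [-1.567, -0.148, 0.142]
contact_force: [-0.7, -0.5, 2.9]
grip_width: 0.0341
time_s: 21.5
position: [0.6725, 0.0653, 0.0282]
eef_rot: [-1.567, -0.148, 0.142]
contact_force: [-1.3, -1.0, 3.7]
grip_width: 0.0342
the job is handed in; nothing more can be done
None
```

I slid the 170 mm carrier under the punch by its handle and let go. I then regripped it once to recentre it by about 2 mm. After that I squeezed the tweezers by their blue pads and handed in at 21.5 s, still holding the squeeze. `close_job` gives no verdict, so these are my own last checks:

- **Dot under punch:** the closest wrist picture, taken before the squeeze, put the dot about 2 mm from the punch tip (limit 5 mm). During the squeeze the scene view still showed the dot under the tip.
- **Tip gap:** the fingers held steady at 34.0–34.2 mm over the pads (34.5 mm wanted), which works out to a gap of roughly 13–13.7 mm (wanted 14 ± 3). In the wrist picture the arms' inner faces stood over the edges of the green band.
- **Centring:** the net sideways force was only about 1 N, so both arms carry similar load. The force on each arm was not measured separately.
- **Small disagreements:** the network's single-shot positions for dot and punch differed by up to about 6 mm. I trusted the close-up pixel measurements over them. About 3–4 N of upward force on the tool remained at the end, with no drift in the last second.
- **Bystanders:** the arm's path stayed clear of the jar, screwdriver and wheel. I did not look at them again at the end.

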